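Draw the serving board from under the saucers and stand the mug on it

TASK

The serving board's handle sticks out under the front slat of the tray: draw the board out from under the pile of saucers so that the pile settles in the tray still standing, saucers on one another and cup on top, without unstacking it or letting anything topple. Lay the board flat on the bare counter, clear of the tray, and let it go, then set the mug that has a handle down gently, upright, in the middle of the board's blade. Leave the bowl, the jug and the jar where they are.

Things in the scene. Friction and masses are not known exactly. Their poses are not given: they have to be found in the camera images.
- tray: Slatted wooden tray, fixed. Base 160 (x) x 190 (y) x 12 mm. Along each side one slat 8 mm thick, 26 to 52 mm above the counter, inner faces at x +-72, y +-87 mm; gap under it 14 mm; 146 mm between front posts. Front = -x: the board's handle sticks out there and the board draws out along -x, the front slat holding the saucers back. Origin: centre of the underside, on the counter.
- board: Loose pale wooden board, 8 mm thick, 200 mm long, 0.13 kg: blade 115 (x) x 105 (y) mm, handle 28 mm wide, 85 mm long, to -x. Lies flat on the tray's base (underside 12 mm above the counter) with 60 mm or more of the handle beyond the tray's front, over the counter. Origin: centre of the blade's underside; z up.
- board_grip (a point): Grip point on the board's handle (28 mm wide along y): 117 mm from the blade's centre, 25 mm from the handle's end, at mid thickness. Axes as the board's.
- saucer1: Bottom saucer, cream stoneware, loose, about 0.12 kg, on the board's blade: foot 92 mm across, 6 mm high; plate 120 mm across, well 12 mm and lip 15.5 mm above the underside. Its edge is 0 to 25 mm behind the front slat: it rides with the board until the slat stops it, and drops 8 mm onto the tray's base when the board is gone. Origin: centre of the underside, z up.
- saucer2: Second saucer, the same; its foot stands in the well of the bottom one, 12 mm above it. Origin: centre of the underside.
- saucer3: Third saucer, the same, on the second. Origin: centre of the underside.
- cup: Tall cream cup without handle, loose, about 0.10 kg, standing upright in the top saucer: 75 mm high, 54 mm across the foot, 68 mm across the rim. It tips if the pile is tilted far. Origin: centre of the underside, z up.
- mug: Cream mug, empty, loose, about 0.24 kg, alone on the counter: straight round body 66 mm across, 72 mm high, wall 5 mm; one loop handle on its +y side, to 70 mm from the axis, 10 mm thick, 11 to 64 mm high. Grip it across the body along its x, clear of the handle. Origin: centre of the underside, z up.
- bowl: Bystander: dark glazed bowl with two pine cones, 150 mm across, 47 mm high (cones up to 65). Origin: centre of the underside.
- jug: Bystander: dark glazed jug, 106 mm across, 124 mm high, loop handle on its +x side. Origin: centre of the underside.
- jar: Bystander: amber glass coffee jar with lid, 76 mm across, 85 mm high. Origin: centre of the underside.
Not all that is in view belongs to the job. What is shaped like the mug but turquoise or yellow is not meant.

How it is judged:
On the way, in this order (a step that is already met when the one before it is completed fails the run):
1. the board is out from under the pile and clear of the tray, and the pile has settled on the tray's base still standing (horizontal distance between board and tray above 0.138 m and z of saucer1 in the frame of tray between 0.008 and 0.016 m and horizontal distance between saucer1 and tray below 0.045 m and z of saucer2 in the frame of saucer1 between 0.008 and 0.016 m and horizontal distance between saucer2 and saucer1 below 0.015 m and z of saucer3 in the frame of saucer2 between 0.008 and 0.016 m and horizontal distance between saucer3 and saucer2 below 0.015 m and z of cup in the frame of saucer3 between 0.008 and 0.016 m and horizontal distance between cup and saucer3 below 0.03 m and angle between each of saucer1, saucer2, saucer3, cup's own z axis and vertical below 0.08 rad and linear speed of each of saucer1, saucer2, saucer3, cup below 0.03 m/s), for 0.2 s.
2. the board lies flat on the counter, let go and at rest, with no mug on it yet (height (world z) of board between -0.005 and 0.005 m and angle between board's own z axis and vertical below 0.05 rad and contact force between the fingers and board below 0.1 N and linear speed of board below 0.02 m/s and horizontal distance between mug and board above 0.09 m), for 0.2 s.
At the end, for the whole second after the job is handed in: Board flat on the counter (within 5 mm, 0.05 rad), 138 mm or more from tray centre to blade centre. Mug upright (0.06 rad) on the blade, within 28 mm of its centre. Saucers nested on the tray's base (centres within 15 mm), cup in the top one (30 mm), upright within 0.08 rad. All at rest (all of step 1 and height (world z) of board between -0.005 and 0.005 m and angle between board's own z axis and vertical below 0.05 rad and angle between mug's own z axis and vertical below 0.06 rad and horizontal distance between mug and board below 0.028 m and z of mug in the frame of board between 0.004 and 0.012 m and linear speed of mug below 0.02 m/s); the robot touches nothing.
It fails at once if a saucer or the cup is tipped by more than 0.5 rad (angle between any of saucer1, saucer2, saucer3, cup's own z axis and vertical above 0.5 rad).
It fails at once if the pile is unstacked: a saucer or the cup is lifted more than 30 mm (height (world z) of saucer1 above 0.05 m or height (world z) of saucer2 above 0.062 m or height (world z) of saucer3 above 0.074 m or height (world z) of cup above 0.086 m).
It fails at once if the board or the mug is dropped (falls faster than 0.6 m/s, about 18 mm, out of the fingers) ((contact force between the fingers and board below 0.05 N and linear speed of board above 0.6 m/s) or (contact force between the fingers and mug below 0.05 N and linear speed of mug above 0.6 m/s)).
It fails at once if the bowl, the jug or the jar is moved more than 25 mm (distance of any of bowl, jug, jar from where it was at the start of the episode above 0.025 m).
It also fails if it takes over 58 s, if anything falls off the work surface, if the arm or the gripper's body presses on something with over 40 N, if the wrist force passes 120 N, or if a joint passes its speed limit or range.

ROBOT

A 6-joint arm with a two-finger parallel gripper is mounted at the origin on the work surface. World frame = base frame: x ahead of the robot, y to its left, z up, the work surface at z = 0. Lengths are in m, angles in rad, forces in N, time in s.
With the tool pointing down it reaches from about 0.25 to 0.775 m from the base axis. Payload 4 kg.
Tool frame: the origin (TCP) lies on the centre line of the jaws, within the pads' length; the fingertips stand manip.nose_length ahead of it and the grasp point (between the pads) is the TCP (manip.nose_length is the distance from the TCP to the fingertips, in m); z points along the fingers, y is the line along which they close (so a half turn about z gives the same grasp; the last joint's range is limited). The gripper opens to 85 mm and grips with 20 to 120 N. Pads are 22 mm wide; open, the fingers measure 114 mm over their backs; the gripper's body (76 mm by 85 mm) begins 54 mm behind the grasp point. The pads swing forward as they close: fully open they stand 13 mm farther back than shut.
Start: joints at [-1.229, 0.087, 1.371, -0, 1.684, -0.103], TCP at [0.237, -0.496, 0.25] pointing down, gripper open.
Joint ranges: [-3.1, 3.1], [-0.76, 2.03], [0.27, 2.55], [-1.08, 4.22], [0.17, 2.65], [-2.57, 2.57]. Speed limits (rad/s): [2.79, 2.79, 3.14, 3.14, 3.14, 3.14].

INTERFACE

Orientations are given as a unit quaternion [x, y, z, w].
In Python, from plant import sense, vision, manip gives the robot as it stands. The module is installed in compiled form; this text tells all that it offers.
- The arm moves only by the tool carry_out, never from a script. Its argument "moves" is text: rows parted by semicolons, each of 7 numbers parted by spaces: the turn, a rotation vector about the tool's x, y, z in degrees, then the shift along the tool's x, y, z in m, then the finger opening in m, from 0 to 0.0854. In form: wx wy wz dx dy dz gripper; .... A call has 1 to 5 rows; each row is the pose to reach, as a shift and turn from the pose commanded when the call began, along the tool's axes at that moment; what a row does not reach only later rows make up. A row lasts 1/10 s, in which the tool goes at most 50 mm and 8.59 degrees, less where a joint would pass 70% of its speed; a pose out of reach is approached as far as the arm can. A call with a gripper value outside its range is refused whole. The fingers move at their own pace and stop on an object; the grip force is fixed at half the most. Time passes only in rows, so rows that repeat a pose let the fingers close. It gives the time, the measured TCP pose, the force, the opening and the grip force at its end, in the units of the state.
- sense(): the state, without advancing time (a new reading comes with each control period).
- vision.grab_frame(name): name is "side" or "top" or "wrist"; returns a dict with "color" (400x640x3 uint8, blue, green, red), "intrinsics" (3x3 intrinsics, pixels), "R" (3x3) and "t" (3): a world point X has camera coordinates R X + t. Camera axes: x right, y down, z forward; pixel columns grow to the right and rows downward; lengths in m; the calibration is good to about 2 mm. The wrist camera is an equidistant fisheye: a pixel r from the principal point sees the ray r / f radians off the axis. A picture is of the moment at which its call begins. There is no depth.
- manip.close_job(): hands the job in; it is judged then, once.
The state is a dict: "clock": time; "joint_positions": joint angles; "joint_vel": joint speeds; "joint_efforts": joint torques, N m; "tool_pos": TCP position; "orientation": TCP orientation; "force": force on the tool from outside, world axes, zero at the start; "wrist_torque": the same for the moment, N m; "finger_gap": opening from 0.0 (shut) to 1.0 (fully open); "gripper_force": force on a finger pad.
Only numpy, scipy, OpenCV 4.12 (cv2) and the standard library are available. Lean on these libraries where they do the work, as an engineer would, in place of code of your own. Each camera call takes 0.05 s, during which the arm holds its last target. There are 200 camera calls.

## Working session

There is one attempt and no reset: what is moved stays moved. The work goes in short steps, Python scripts to look and compute and a tool call to move; the robot and the scene stay as the last step left them, time stands still between calls to the robot, and variables do not carry over. Pictures are saved under pics/ and viewed, at most 10 in all, crops included, and the job is handed in when it is done.

Besides the shell and the picture viewer there is one more tool, called as name(argument=value, ...) on one line, values as JSON. carry_out: Moves the arm, as the interface text tells. Its arguments: {"type":"object","properties":{"moves":{"type":"string"}},"required":["moves"]}

```bash
mkdir -p pics
cat > h.py <<'E'
import numpy as np, cv2
from plant import sense, vision, manip
from scipy.spatial.transform import Rotation as Ro
def ray(f,u,v):
    K=np.array(f["intrinsics"]);R=np.array(f["R"]);t=np.array(f["t"])
    d=np.array([(u-K[0,2])/K[0,0],(v-K[1,2])/K[1,1],1.]);return -R.T@t, R.T@d
def onz(f,u,v,z):
    c,d=ray(f,u,v);return c+d*(z-c[2])/d[2]
def proj(f,X):
    p=np.array(f["R"])@X+np.array(f["t"]);q=np.array(f["intrinsics"])@p;return q[:2]/q[2]
def totool(dw):
    "world shift to tool axes"
    return Ro.from_quat(sense()["orientation"]).inv().apply(dw)
E
python3 - <<'E'
from h import *
import pickle
for n in("top","side"):
    f=vision.grab_frame(n);cv2.imwrite(f"pics/{n}0.png",f["color"]);pickle.dump(f,open(n+"0.pkl","wb"))
    print(n,np.round(ray(f,320,200),3))
s=sense();print(s["tool_pos"],s["orientation"],s["clock"],manip.nose_length,s["finger_gap"])
E
```

```text
top [[ 0.394 -0.088  1.084]
 [ 0.177  0.005 -0.984]]
side [[-0.004  0.613  0.713]
 [ 0.505 -0.628 -0.593]]
[ 0.23648872 -0.49609705  0.2492475 ] [ 9.75370775e-01  2.20569295e-01 -1.33586340e-04 -1.00961132e-03] 0.1 0.019 0.9965809169090794
```

View pics/top0.png

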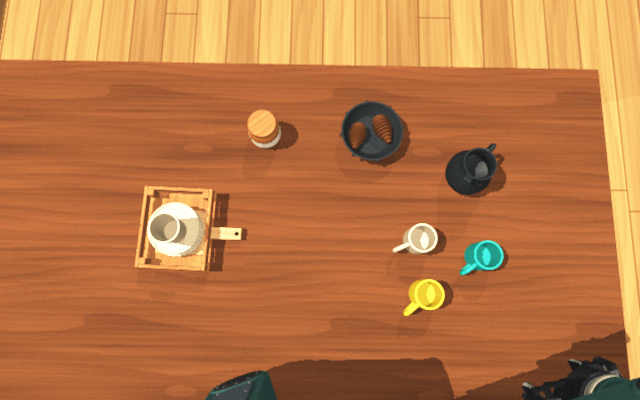

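View pics/side0.png

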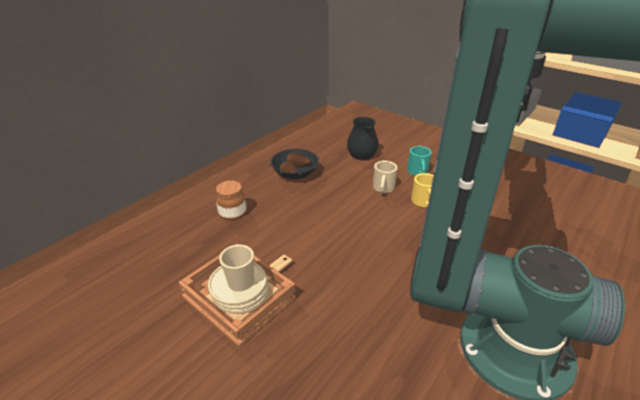

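Top view: the tray is at (176,230), with the pale board handle sticking out to its right at (216–243, 234). There are three mug shapes: cream (421,239), turquoise (485,257) and yellow (427,294). The cream one fits the description, since the others have the excluded colours. The bowl is at (372,131), the jug at (472,170) and the jar at (263,128). The side view agrees.

Run:
```python
from h import *
import pickle
f=pickle.load(open("top0.pkl","rb"));im=f["color"]
a=cv2.resize(im[170:290,125:255],None,fx=4,fy=4,interpolation=cv2.INTER_CUBIC)
b=cv2.resize(im[210:280,385:455],None,fx=4,fy=4,interpolation=cv2.INTER_CUBIC)
c=np.zeros((480,520+280,3),np.uint8);c[:,:520]=a;c[:280,520:]=b;cv2.imwrite("pics/crop1.png",c)
hsv=cv2.cvtColor(im,cv2.COLOR_BGR2HSV)
for p in[(225,234),(235,238),(413,240),(421,240),(340,240),(431,235)]:print(p,hsv[p[1],p[0]])
for n,(u,v),z in[("tray",(176,230),.03),("handle",(230,234),.02),("mug",(421,239),.05),("bowl",(372,131),.04),("jug",(472,170),.08),("jar",(263,128),.08),("turq",(485,257),.07),("yel",(427,294),.07),("c00",(0,0),0),("c1",(640,300),0)]:print(n,np.round(onz(f,u,v,z),3))
```

```text
(225, 234) [ 27  77 255]
(235, 238) [ 27  79 255]
(413, 240) [ 18  83 221]
(421, 240) [ 29  20 255]
(340, 240) [ 11 174 173]
(431, 235) [ 19  88 215]
tray [0.506 0.254 0.03 ]
handle [0.5   0.129 0.02 ]
mug [ 0.493 -0.317  0.05 ]
bowl [ 0.755 -0.206  0.04 ]
jug [ 0.651 -0.431  0.08 ]
jar [0.744 0.053 0.08 ]
turq [ 0.454 -0.455  0.07 ]
yel [ 0.37  -0.323  0.07 ]
c00 [1.117 0.781 0.   ]
c1 [ 0.364 -0.84   0.   ]
```

View pics/crop1.png

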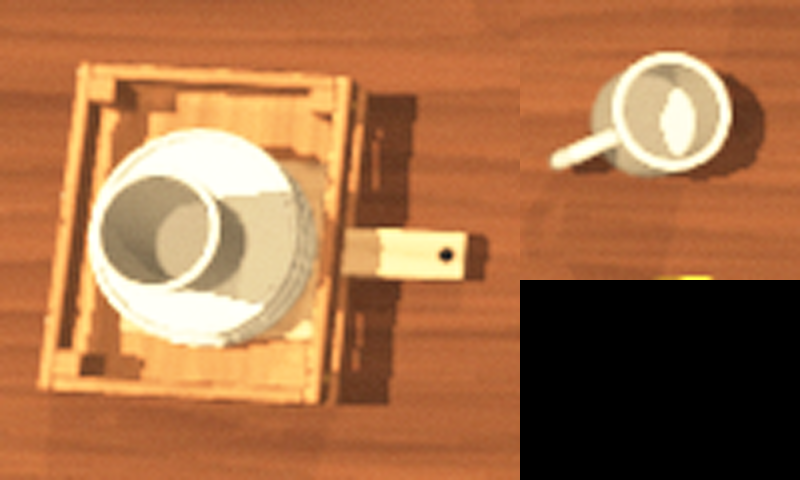

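The crop confirms the mug: cream, rim centre at about pixel (422.7,238), handle pointing to lower left with its tip at (394,250). The board handle ends at (241.7,233.8), and its hole is at (236.5,233.7). Next I compute the poses.

Run:
```python
from h import *
import pickle
f=pickle.load(open("top0.pkl","rb"));im=f["color"]
P=lambda x,y,z:onz(f,125+(x+.5)/4-.5,170+(y+.5)/4-.5,z)
c=[P(82,64,.052),P(352,78,.052),P(322,403,.052),P(40,388,.052)]
print("tray",np.round(np.mean(c,0),4))
d1=c[1]-c[0]+c[2]-c[3];d2=c[2]-c[1]+c[3]-c[0]
ang=lambda d:np.degrees(np.arctan2(d[1],d[0]))
print("front dir",ang(d1),np.linalg.norm(d1)/2,"side dir",ang(d2),np.linalg.norm(d2)/2)
hsv=cv2.cvtColor(im,cv2.COLOR_BGR2HSV)
m=cv2.inRange(hsv,(20,30,180),(35,140,255));m[:, :213]=0;m[:,250:]=0;m[:215]=0;m[255:]=0
v,u=np.nonzero(m)
q=np.array([onz(f,a,b,.02)[:2] for a,b in zip(u,v)],np.float32)
r=cv2.minAreaRect(q*1000);print(r);print(np.round(cv2.boxPoints(r),1))
print("tip",P(466,255,.02),"hole",P(446,255,.02))
# mug rim
B=lambda x,y,z:onz(f,385+(x-520+.5)/4-.5,210+(y+.5)/4-.5,z)
print("rim c",B(671,112,.072),"L",B(612,112,.072),"R",B(731,112,.072),"T",B(671,52,.072),"Bt",B(671,173,.072),"htip",B(553,161,.055))
h=B(553,161,.055)-B(671,112,.072);print("mug +y dir",ang(h),np.linalg.norm(h[:2]))
print("saucer L/R", P(196,237,.05),P(299,237,.05))
s=sense();R=Ro.from_quat(s["orientation"]).as_matrix();print(np.round(R,3))
```

```text
tray [0.5103 0.2514 0.052 ]
front dir -91.9969450396481 0.15971159972803228 side dir 178.117445429033 0.18809560489254074
((502.7567138671875, 130.2884063720703), (51.92121124267578, 26.584428787231445), 87.83936309814453)
[[488.5 104.8]
 [515.1 103.8]
 [517.  155.7]
 [490.5 156.7]]
tip [0.50212236 0.10263806 0.02      ] hole [0.50191266 0.1144907  0.02      ]
rim c [ 0.4944818  -0.31520591  0.072     ] L [ 0.49389435 -0.28199207  0.072     ] R [ 0.49507924 -0.34898394  0.072     ] T [ 0.52850331 -0.31601669  0.072     ] Bt [ 0.46031867 -0.31439176  0.072     ] htip [ 0.46704175 -0.25115135  0.055     ]
mug +y dir 113.18959763875368 0.06968460280166563
saucer L/R [0.50672544 0.25356548 0.05      ] [0.5077771  0.19414305 0.05      ]
[[ 0.903  0.43  -0.001]
 [ 0.43  -0.903  0.002]
 [ 0.    -0.002 -1.   ]]
```

```bash
cat >> h.py <<'E'
def go(x,y,z,yaw):
    "tool move numbers to reach TCP (x,y,z), tool straight down, tool y axis at world angle yaw (deg)"
    s=sense();R=Ro.from_quat(s["orientation"]);yv=np.array([np.cos(np.radians(yaw)),np.sin(np.radians(yaw)),0]);z_=np.array([0,0,-1.])
    G=Ro.from_matrix(np.stack([np.cross(yv,z_),yv,z_],1))
    print("turn",np.round((R.inv()*G).as_rotvec(degrees=True),2),"shift",np.round(R.inv().apply(np.array([x,y,z])-s["tool_pos"]),4),"pos",np.round(s["tool_pos"],4),"F",np.round(s["force"],1),"gap",round(s["finger_gap"]*85.4,1),"gf",np.round(s["gripper_force"],1),"t",s["clock"])
E
echo
```

carry_out(moves="0 0 -62.5 0.509 -0.449 0.07 0.05;0 0 -62.5 0.509 -0.449 0.07 0.05;0 0 -62.5 0.509 -0.449 0.07 0.05;0 0 -62.5 0.509 -0.449 0.07 0.05;0 0 -62.5 0.509 -0.449 0.07 0.05")

```text
clock: 0.6
tool_pos: [0.3343, -0.2658, 0.224]
orientation: [0.825, 0.565, 0.0, -0.0]
force: [0.5, 0.9, 0.1]
finger_gap: 0.587
gripper_force: 0.0
```

```bash
python3 -c "
from h import *;go(.503,.128,.15,-2)"
```

```text
turn [-1.000e-02 -3.000e-02 -1.924e+01] shift [0.4281 0.0146 0.0741] pos [ 0.3343 -0.2658  0.224 ] F [0.5 0.9 0.1] gap 50.1 gf 0.0 t 0.6
```

carry_out(moves="0 0 -19.2 0.428 0.015 0.074 0.05;0 0 -19.2 0.428 0.015 0.074 0.05;0 0 -19.2 0.428 0.015 0.074 0.05;0 0 -19.2 0.428 0.015 0.074 0.05;0 0 -19.2 0.428 0.015 0.074 0.05")

```text
clock: 1.1
tool_pos: [0.4328, -0.0399, 0.1815]
orientation: [0.721, 0.693, -0.0, 0.0]
force: [0.2, -0.6, 0.4]
finger_gap: 0.585
gripper_force: 0.0
```

```bash
python3 -c "
from h import *;go(.503,.128,.10,-2)"
```

```text
turn [ 0.01  0.02 -0.34] shift [0.1706 0.0633 0.0815] pos [ 0.4328 -0.0399  0.1815] F [ 0.2 -0.6  0.4] gap 50.0 gf 0.0 t 1.1
```

carry_out(moves="0 0 -0.3 0.17 0.063 0.082 0.05;0 0 -0.3 0.17 0.063 0.082 0.05;0 0 -0.3 0.17 0.063 0.082 0.05;0 0 -0.3 0.17 0.063 0.082 0.05;0 0 -0.3 0.17 0.063 0.082 0.05")

```text
clock: 1.6
tool_pos: [0.501, 0.1294, 0.0956]
orientation: [0.718, 0.696, -0.002, -0.003]
force: [-0.7, -0.1, -0.4]
finger_gap: 0.584
gripper_force: 0.0
```

Run:
```python
from h import *
go(.503,.128,.029,-2)
f=vision.grab_frame("wrist");cv2.imwrite("pics/w1.png",f["color"])
K=f["intrinsics"]
def pf(X):
    p=f["R"]@X+f["t"];r=np.hypot(p[0],p[1]);th=np.arctan2(r,p[2]);return np.array([K[0,2]+K[0,0]*th*p[0]/r,K[1,2]+K[1,1]*th*p[1]/r])
d=np.array([-.035,-.9994,0]);e=np.array([.9994,-.035,0]);tip=np.array([.502,.1035,.02])
for n,X in[("tip",tip),("tipL",tip+.014*e),("tipR",tip-.014*e),("tip-50L",tip-.05*d+.014*e),("tip-50R",tip-.05*d-.014*e)]:print(n,np.round(pf(X),1))
```

```text
turn [-0.44 -0.04  0.29] shift [-0.0014  0.0026  0.0666] pos [0.501  0.1294 0.0956] F [-0.7 -0.1 -0.4] gap 49.9 gf 0.0 t 1.6
tip [325.6 255.8]
tipL [344.8 255.9]
tipR [306.3 255.6]
tip-50L [347.2 189.5]
tip-50R [305.4 189.2]
```

View pics/w1.png

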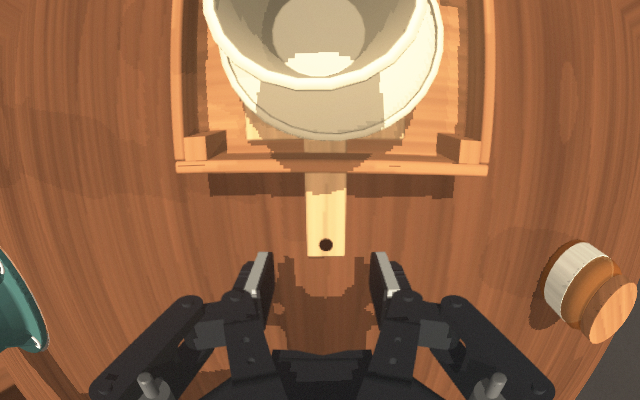

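The wrist view matches the projection: handle tip at row 256, columns 306–345, centred between the fingers. I'll descend and close.

carry_out(moves="0 0 0 -0.001 0.002 0.03 0.05;0 0 0 -0.001 0.002 0.055 0.05;0 0 0 -0.001 0.002 0.065 0.05;0 0 0 -0.001 0.002 0.065 0.05;0 0 0 -0.001 0.002 0.065 0.05")

```text
clock: 2.15
tool_pos: [0.5053, 0.1236, 0.0364]
orientation: [0.72, 0.694, 0.001, 0.001]
force: [0.7, -0.4, 1.0]
finger_gap: 0.584
gripper_force: 0.0
```

```bash
python3 -c "
from h import *;go(.503,.128,.029,-2)"
```

```text
turn [ 0.12 -0.   -0.1 ] shift [ 0.0043 -0.0024  0.0074] pos [0.5053 0.1236 0.0364] F [ 0.7 -0.4  1. ] gap 49.9 gf 0.0 t 2.15
```

carry_out(moves="0 0 0 0.004 -0.002 0.0075 0.05;0 0 0 0.004 -0.002 0.0075 0.05;0 0 0 0.004 -0.002 0.0075 0.02;0 0 0 0.004 -0.002 0.0075 0.015;0 0 0 0.004 -0.002 0.0075 0.015")

```text
clock: 2.65
tool_pos: [0.5029, 0.1285, 0.0284]
orientation: [0.719, 0.695, 0.0, 0.0]
force: [-1.6, 0.5, 4.1]
finger_gap: 0.308
gripper_force: 59.7
```

carry_out(moves="0 0 0 0 0 0 0.015;0 0 0 0 0 0 0.015;0 0 0 0 0 0 0.015")

```text
clock: 2.95
tool_pos: [0.5029, 0.1285, 0.0283]
orientation: [0.72, 0.694, 0.0, 0.0]
force: [-2.6, 0.1, 5.7]
finger_gap: 0.302
gripper_force: 59.9
```

```bash
python3 -c "
from h import *;go(.497,-.042,.029,-2)"
```

```text
turn [ 0.04 -0.01 -0.03] shift [-1.706e-01  1.000e-04 -7.000e-04] pos [0.5029 0.1285 0.0283] F [-2.6  0.1  5.7] gap 25.8 gf 59.9 t 2.95
```

carry_out(moves="0 0 0 -0.004 0 -0.0005 0.015;0 0 0 -0.010 0 -0.001 0.015;0 0 0 -0.018 0 -0.001 0.015;0 0 0 -0.026 0 -0.001 0.015;0 0 0 -0.034 0 -0.001 0.015")

```text
clock: 3.45
tool_pos: [0.5013, 0.0937, 0.0284]
orientation: [0.72, 0.694, 0.0, -0.0]
force: [0.7, 3.8, 0.1]
finger_gap: 0.306
gripper_force: 59.3
```

Run:
```python
from h import *
go(.497,-.042,.029,-2)
f=vision.grab_frame("side");cv2.imwrite("pics/s1.png",cv2.resize(f["color"][200:360,150:350],None,fx=3,fy=3,interpolation=cv2.INTER_CUBIC))
```

```text
turn [-0.01 -0.02 -0.06] shift [-0.1358  0.0006 -0.0007] pos [0.5013 0.0937 0.0284] F [0.7 3.8 0.1] gap 26.1 gf 59.3 t 3.45
```

View pics/s1.png

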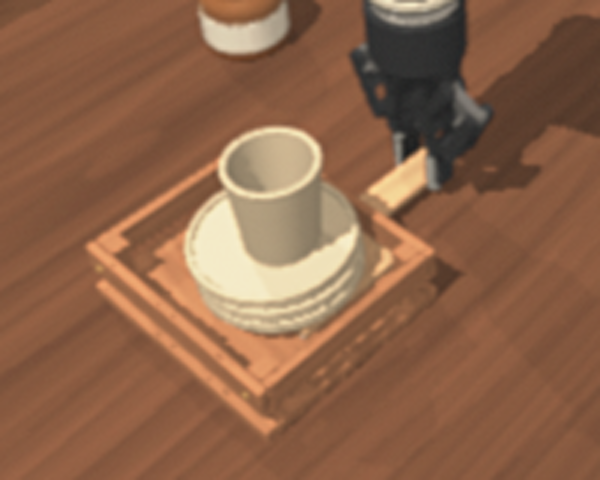

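The pile is upright (cup at (270,200) in the crop) and has moved up to the front slat. The board is sliding out, so I keep pulling.

carry_out(moves="0 0 0 -0.008 0 0 0.015;0 0 0 -0.016 0 0 0.015;0 0 0 -0.024 0 0 0.015;0 0 0 -0.032 0 0 0.015;0 0 0 -0.040 0 0 0.015")

```text
clock: 4.0
tool_pos: [0.4998, 0.0536, 0.0285]
orientation: [0.72, 0.694, -0.0, -0.0]
force: [-0.1, 3.1, -0.3]
finger_gap: 0.302
gripper_force: 59.3
```

carry_out(moves="0 0 0 -0.008 0 0 0.015;0 0 0 -0.016 0 0 0.015;0 0 0 -0.024 0 0 0.015;0 0 0 -0.032 0 0 0.015;0 0 0 -0.040 0 0 0.015")

```text
clock: 4.5
tool_pos: [0.4985, 0.0137, 0.0285]
orientation: [0.72, 0.694, -0.0, -0.0]
force: [0.1, 2.4, 0.6]
finger_gap: 0.307
gripper_force: 59.3
```

carry_out(moves="0 0 0 -0.008 0 0 0.015;0 0 0 -0.016 0 0 0.015;0 0 0 -0.026 0 0 0.015;0 0 0 -0.038 0 0 0.015;0 0 0 -0.050 0 0 0.015")

```text
clock: 5.0
tool_pos: [0.4966, -0.0368, 0.0285]
orientation: [0.72, 0.694, -0.0, 0.0]
force: [0.2, -0.6, -1.1]
finger_gap: 0.307
gripper_force: 59.2
```

Run:
```python
from h import *
go(.497,-.05,.029,-2)
f=vision.grab_frame("side");cv2.imwrite("pics/s2.png",cv2.resize(f["color"][190:360,150:380],None,fx=3,fy=3,interpolation=cv2.INTER_CUBIC))
```

```text
turn [-0.01  0.03 -0.04] shift [-0.0132  0.0008 -0.0005] pos [ 0.4966 -0.0368  0.0285] F [ 0.2 -0.6 -1.1] gap 26.2 gf 59.2 t 5.0
```

View pics/s2.png

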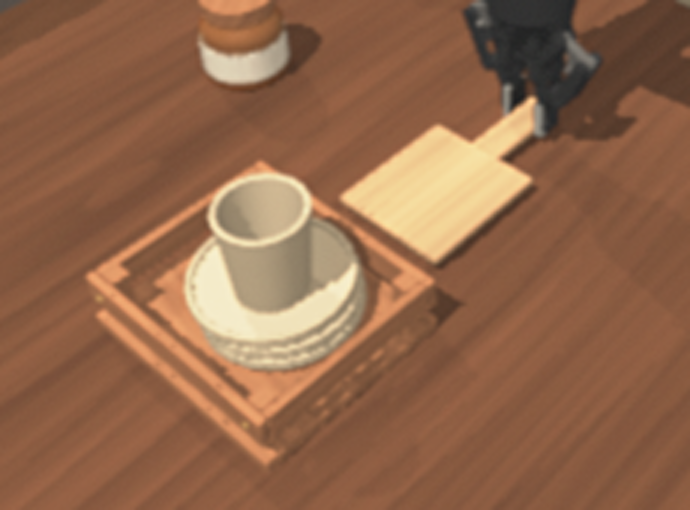

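The board is out (blade at (440,195) in the crop) and the pile stands settled in the tray. I'll pull it a little farther, then lower it.

carry_out(moves="0 0 0 -0.010 0 0 0.015;0 0 0 -0.020 0 0 0.015;0 0 0 -0.030 0 0 0.015;0 0 0 -0.030 0 0.003 0.015;0 0 0 -0.030 0 0.006 0.015")

```text
clock: 5.55
tool_pos: [0.4958, -0.0657, 0.0224]
orientation: [0.72, 0.694, 0.0, -0.0]
force: [0.2, 0.6, -1.3]
finger_gap: 0.302
gripper_force: 59.2
```

carry_out(moves="0 0 0 0 0 0.001 0.015;0 0 0 0 0 0.002 0.015;0 0 0 0 0 0.002 0.015")

```text
clock: 5.85
tool_pos: [0.4956, -0.0651, 0.0204]
orientation: [0.719, 0.695, -0.0, -0.0]
force: [0.0, 0.3, -1.4]
finger_gap: 0.31
gripper_force: 59.2
```

carry_out(moves="0 0 0 0 0 0.001 0.015;0 0 0 0 0 0.002 0.015;0 0 0 0 0 0.002 0.015")

```text
clock: 6.15
tool_pos: [0.4959, -0.0654, 0.019]
orientation: [0.72, 0.694, 0.0, 0.0]
force: [-2.6, 0.9, 1.8]
finger_gap: 0.304
gripper_force: 60.9
```

carry_out(moves="0 0 0 0 0 0.001 0.015;0 0 0 0 0 0.001 0.015")

```text
clock: 6.35
tool_pos: [0.496, -0.0654, 0.019]
orientation: [0.72, 0.694, 0.0, 0.0]
force: [-3.3, 2.7, 8.0]
finger_gap: 0.307
gripper_force: 64.1
```

The fingertips are on the counter, so the board hangs about 2.5 mm above it. I release it here.

carry_out(moves="0 0 0 0 0 -0.001 0.015;0 0 0 0 0 -0.001 0.05;0 0 0 0 0 -0.001 0.05;0 0 0 0 0 -0.001 0.05;0 0 0 0 0 -0.001 0.05")

```text
clock: 6.85
tool_pos: [0.4957, -0.0656, 0.0184]
orientation: [0.72, 0.694, -0.0, -0.0]
force: [-0.3, -0.3, 0.1]
finger_gap: 0.586
gripper_force: 0.0
```

carry_out(moves="0 0 0 0 0 -0.02 0.05;0 0 0 0 0 -0.06 0.05;0 0 0 0 0 -0.10 0.06;0 0 0 0 0 -0.15 0.085;0 0 0 0 0 -0.15 0.085")

```text
clock: 7.35
tool_pos: [0.5001, -0.0666, 0.1773]
orientation: [0.72, 0.694, 0.004, 0.007]
force: [0.8, -0.1, 0.5]
finger_gap: 0.991
gripper_force: 0.0
```

```bash
python3 -c "
from h import *;go(.4945,-.315,.15,23.2)
R=Ro.from_quat(sense()['orientation']).as_matrix();print(R.round(3), sense()['joint_positions'])"
```

```text
turn [  0.87   0.4  -25.24] shift [-0.2484  0.0028  0.0282] pos [ 0.5001 -0.0666  0.1773] F [ 0.8 -0.1  0.5] gap 84.6 gf 0.0 t 7.35
[[ 0.036  0.999  0.016]
 [ 0.999 -0.036 -0.004]
 [-0.003  0.016 -1.   ]] [-2.44764048e-01  8.28459904e-04  1.60580599e+00  2.02319437e-05
  1.51840296e+00 -2.09126583e-01]
```

carry_out(moves="0 0 -25.2 -0.248 0.003 0.028 0.085;0 0 -25.2 -0.248 0.003 0.028 0.085;0 0 -25.2 -0.248 0.003 0.028 0.085;0 0 -25.2 -0.248 0.003 0.028 0.085;0 0 -25.2 -0.248 0.003 0.028 0.085")

```text
clock: 7.85
tool_pos: [0.4899, -0.3024, 0.1414]
orientation: [0.55, 0.835, 0.0, 0.0]
force: [0.5, -0.3, -0.1]
finger_gap: 0.996
gripper_force: 0.0
```

carry_out(moves="0 0 0 0 0 0 0.085;0 0 0 0 0 0 0.085;0 0 0 0 0 0 0.085")

```text
clock: 8.15
tool_pos: [0.4903, -0.2998, 0.1417]
orientation: [0.551, 0.835, 0.0, -0.0]
force: [-0.0, 0.2, -0.1]
finger_gap: 0.993
gripper_force: 0.0
```

Run:
```python
from h import *
go(.4945,-.315,.045,23.2)
f=vision.grab_frame("wrist");cv2.imwrite("pics/w2.png",f["color"])
K=f["intrinsics"]
def pf(X):
    p=f["R"]@X+f["t"];r=np.hypot(p[0],p[1]);th=np.arctan2(r,p[2]);return np.array([K[0,2]+K[0,0]*th*p[0]/r,K[1,2]+K[1,1]*th*p[1]/r])
c=np.array([.4945,-.3155,.072]);a=np.radians(23.2);e=np.array([np.cos(a),np.sin(a),0]);g=np.array([-e[1],e[0],0])
for n,X in[("+x",c+.033*e),("-x",c-.033*e),("+y",c+.033*g),("-y",c-.033*g),("h",c+.07*g-[0,0,.02])]:print(n,np.round(pf(X),1))
f=vision.grab_frame("top");import pickle;pickle.dump(f,open("top1.pkl","wb"))
hsv=cv2.cvtColor(f["color"],cv2.COLOR_BGR2HSV);m=cv2.inRange(hsv,(20,30,180),(35,140,255));m[:190]=0;m[280:]=0;m[:,:222]=0;m[:,390:]=0
n,l,st,ce=cv2.connectedComponentsWithStats(m);i=1+np.argmax(st[1:,4]);print(st[i])
v,u=np.nonzero(l==i);q=np.array([onz(f,x,y,.008)[:2] for x,y in zip(u,v)],np.float32)*1000
print(cv2.minAreaRect(q))
# blade: points with y above handle
mm=cv2.morphologyEx((l==i).astype(np.uint8),cv2.MORPH_OPEN,np.ones((23,23)));v,u=np.nonzero(mm)
q=np.array([onz(f,x,y,.008)[:2] for x,y in zip(u,v)],np.float32)*1000;print("blade",cv2.minAreaRect(q),q.mean(0))
```

```text
turn [ 0.   -0.05 -0.01] shift [-0.0157 -0.0021  0.0967] pos [ 0.4903 -0.2998  0.1417] F [-0.   0.2 -0.1] gap 84.8 gf 0.0 t 8.15
+x [366.5 247.5]
-x [272.4 247.5]
+y [319.3 202.8]
-y [319.6 287.1]
h [319.4 142.8]
[ 238  214   85   45 2456]
((497.59173583984375, 10.200691223144531), (198.60145568847656, 104.64427185058594), 88.38854217529297)
blade ((498.4156799316406, 51.27142333984375), (100.72676086425781, 113.72686004638672), 1.0149178504943848) [498.68597  51.15832]
```

View pics/w2.png

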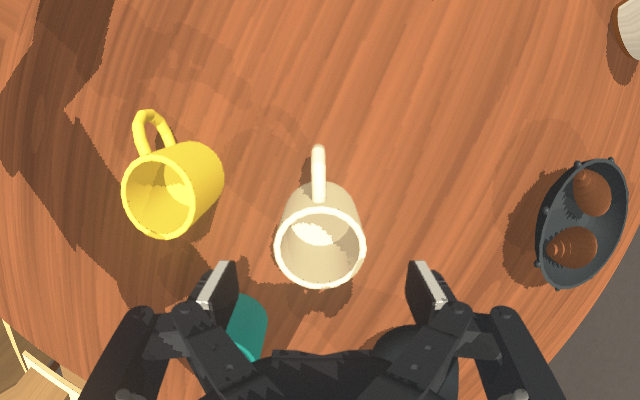

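The wrist view agrees: mug rim at columns 274–366, rows 207–288, with its handle straight up at (319,150), clear of the fingers. I'll descend.

carry_out(moves="0 0 0 -0.0155 -0.002 0.02 0.085;0 0 0 -0.0155 -0.002 0.06 0.085;0 0 0 -0.0155 -0.002 0.09 0.085;0 0 0 -0.0155 -0.002 0.10 0.085;0 0 0 -0.0155 -0.002 0.10 0.085")

```text
clock: 8.75
tool_pos: [0.4938, -0.314, 0.0406]
orientation: [0.55, 0.835, 0.0, -0.002]
force: [-0.1, 0.2, -0.1]
finger_gap: 0.992
gripper_force: 0.0
```

carry_out(moves="0 0 0 0 0 0 0.06;0 0 0 0 0 0 0.055;0 0 0 0 0 0 0.055;0 0 0 0 0 0 0.055;0 0 0 0 0 0 0.055")

```text
clock: 9.25
tool_pos: [0.4961, -0.3167, 0.045]
orientation: [0.551, 0.835, -0.0, 0.003]
force: [-0.3, 1.3, 6.7]
finger_gap: 0.746
gripper_force: 67.5
```

carry_out(moves="0 0 0 0 0 -0.01 0.055;0 0 0 0 0 -0.03 0.055;0 0 0 0 0 -0.06 0.055;0 0 0 0 0 -0.08 0.055;0 0 0 0 0 -0.08 0.055")

```text
clock: 9.75
tool_pos: [0.496, -0.317, 0.126]
orientation: [0.551, 0.835, -0.0, 0.004]
force: [0.9, -0.1, -2.6]
finger_gap: 0.742
gripper_force: 67.0
```

```bash
python3 -c "
from h import *;go(.4985,.052,.12,23.2)"
```

```text
turn [ 0.19  0.36 -0.05] shift [0.3383 0.1473 0.0044] pos [ 0.496 -0.317  0.126] F [ 0.9 -0.1 -2.6] gap 63.4 gf 67.0 t 9.75
```

carry_out(moves="0 0 0 0.04 0.018 0 0.055;0 0 0 0.08 0.036 0 0.055;0 0 0 0.12 0.054 0 0.055;0 0 0 0.16 0.071 0 0.055;0 0 0 0.20 0.088 0 0.055")

```text
clock: 10.25
tool_pos: [0.4953, -0.0953, 0.12]
orientation: [0.551, 0.834, -0.0, -0.002]
force: [1.0, 0.2, -2.6]
finger_gap: 0.747
gripper_force: 66.9
```

carry_out(moves="0 0 0 0.04 0.018 0 0.055;0 0 0 0.08 0.036 0.01 0.055;0 0 0 0.11 0.05 0.02 0.055;0 0 0 0.13 0.057 0.03 0.055;0 0 0 0.138 0.059 0.035 0.055")

```text
clock: 10.75
tool_pos: [0.4945, 0.0548, 0.0842]
orientation: [0.55, 0.835, -0.001, -0.002]
force: [0.5, -0.3, -2.9]
finger_gap: 0.746
gripper_force: 67.0
```

carry_out(moves="0 0 0 0 0 0.005 0.055;0 0 0 0 0 0.01 0.055;0 0 0 0 0 0.01 0.055")

```text
clock: 11.05
tool_pos: [0.4963, 0.0517, 0.0761]
orientation: [0.551, 0.834, -0.001, -0.001]
force: [-0.3, 0.1, -3.6]
finger_gap: 0.751
gripper_force: 67.0
```

```bash
python3 -c "
from h import *;go(.4985,.052,.056,23.2)"
```

```text
turn [-0.1  -0.01 -0.14] shift [-0.0006  0.0022  0.0201] pos [0.4963 0.0517 0.0761] F [-0.3  0.1 -3.6] gap 64.1 gf 67.0 t 11.05
```

Contact is expected at a TCP height of about 0.053, so I lower gently.

carry_out(moves="0 0 0 0 0.001 0.005 0.055;0 0 0 0 0.002 0.01 0.055;0 0 0 0 0.002 0.015 0.055;0 0 0 0 0.002 0.019 0.055;0 0 0 0 0.002 0.02 0.055")

```text
clock: 11.55
tool_pos: [0.4981, 0.0536, 0.0562]
orientation: [0.551, 0.835, -0.0, -0.001]
force: [-0.7, 0.6, -2.8]
finger_gap: 0.743
gripper_force: 67.0
```

carry_out(moves="0 0 0 0 0 0.001 0.055;0 0 0 0 0 0.002 0.055;0 0 0 0 0 0.002 0.055")

```text
clock: 11.85
tool_pos: [0.4986, 0.0537, 0.0551]
orientation: [0.551, 0.835, 0.0, 0.0]
force: [0.4, -0.3, -3.4]
finger_gap: 0.744
gripper_force: 67.0
```

carry_out(moves="0 0 0 0 0 0.001 0.055;0 0 0 0 0 0.001 0.055")

```text
clock: 12.05
tool_pos: [0.4986, 0.0537, 0.0541]
orientation: [0.551, 0.835, -0.0, 0.0]
force: [-0.2, -0.2, -2.4]
finger_gap: 0.749
gripper_force: 67.0
```

carry_out(moves="0 0 0 0 0 0.001 0.055;0 0 0 0 0 0.001 0.055;0 0 0 0 0 0.001 0.055")

```text
clock: 12.35
tool_pos: [0.4986, 0.0537, 0.0531]
orientation: [0.551, 0.835, 0.0, 0.0]
force: [-0.2, -0.5, -2.3]
finger_gap: 0.746
gripper_force: 67.3
```

carry_out(moves="0 0 0 0 0 0.001 0.055;0 0 0 0 0 0.001 0.055;0 0 0 0 0 0.001 0.055")

```text
clock: 12.65
tool_pos: [0.4988, 0.0537, 0.053]
orientation: [0.551, 0.835, 0.0, 0.0]
force: [-3.5, 0.3, 5.5]
finger_gap: 0.744
gripper_force: 67.5
```

Contact. I release, then retreat.

carry_out(moves="0 0 0 0 0 0 0.068;0 0 0 0 0 0 0.075;0 0 0 0 0 0 0.085;0 0 0 0 0 0 0.085;0 0 0 0 0 0 0.085")

```text
clock: 13.15
tool_pos: [0.4986, 0.0536, 0.0519]
orientation: [0.551, 0.835, -0.0, -0.0]
force: [0.1, 0.2, 0.5]
finger_gap: 0.995
gripper_force: 0.0
```

carry_out(moves="0 0 0 0 0 -0.01 0.085;0 0 0 0 0 -0.03 0.085;0 0 0 0 0 -0.07 0.085;0 0 0 0 0 -0.11 0.085;0 0 0 0 0 -0.15 0.085")

```text
clock: 13.65
tool_pos: [0.4984, 0.0537, 0.2043]
orientation: [0.551, 0.835, 0.0, 0.0]
force: [-0.5, -0.0, 0.8]
finger_gap: 0.997
gripper_force: 0.0
```

carry_out(moves="0 0 0 -0.05 0 0 0.085;0 0 0 -0.1 0 0 0.085;0 0 0 -0.15 0 0 0.085;0 0 0 -0.2 0 0 0.085;0 0 0 -0.2 0 0 0.085")

```text
clock: 14.15
tool_pos: [0.5785, -0.136, 0.2018]
orientation: [0.554, 0.833, -0.001, 0.001]
force: [-0.7, 0.5, -0.3]
finger_gap: 0.994
gripper_force: 0.0
```

carry_out(moves="0 0 0 0 0 0 0.085;0 0 0 0 0 0 0.085;0 0 0 0 0 0 0.085;0 0 0 0 0 0 0.085")

```text
clock: 14.55
tool_pos: [0.5771, -0.1289, 0.2026]
orientation: [0.55, 0.835, 0.0, 0.0]
force: [0.5, 0.9, -1.1]
finger_gap: 0.991
gripper_force: 0.0
```

Run:
```python
from h import *
a=vision.grab_frame("top");b=vision.grab_frame("side")
A=cv2.resize(a["color"][150:300,120:360],None,fx=2.4,fy=2.4,interpolation=cv2.INTER_CUBIC)
B=cv2.resize(b["color"][150:350,150:400],None,fx=1.2,fy=1.2)
c=np.zeros((360+240,576,3),np.uint8);c[:360]=A[:360];c[360:,:300]=B[:240,:300];cv2.imwrite("pics/fin.png",c)
p=lambda x,y,z:onz(a,120+x/2.4,150+y/2.4,z)
import pickle;pickle.dump(a,open("fin.pkl","wb"))
```

```text
(no output)
```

View pics/fin.png

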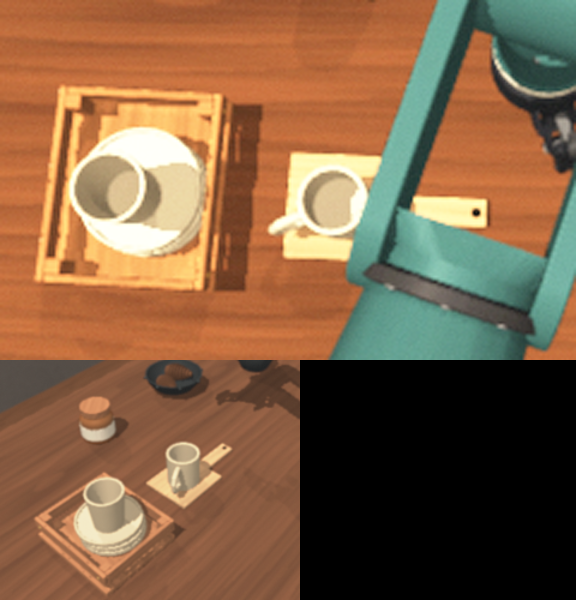

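Run:
```python
from h import *
import pickle
a=pickle.load(open("fin.pkl","rb"));p=lambda x,y,z:onz(a,120+(x+.5)/2.4-.5,150+(y+.5)/2.4-.5,z)
print("cup",p(108,188,.123),"saucer3 top/left",p(145,127,.0515),p(205,185,.0515),"bottom",p(145,252,.0515),"left",p(78,200,.0515),"mug",p(333,201,.08),"cupfoot",p(125,190,.05))
f=pickle.load(open("top0.pkl","rb"));P=lambda x,y,z:onz(f,125+(x+.5)/4-.5,170+(y+.5)/4-.5,z)
print("initial cup",P(160,233,.131))
```

```text
cup [0.50023462 0.24873443 0.123     ] saucer3 top/left [0.56816831 0.24270993 0.0515    ] [0.51266784 0.18079716 0.0515    ] bottom [0.44773684 0.23364454 0.0515    ] left [0.49607576 0.30158463 0.0515    ] mug [0.49653442 0.05311311 0.08      ] cupfoot [0.50665057 0.25779605 0.05      ]
initial cup [0.49970445 0.24613921 0.131     ]
```

The mug is within about 3 mm of the blade centre and the cup about 12 mm off its saucer's centre, both inside the limits. Handing in.

```bash
python3 -c "
from h import *;print(manip.close_job())"
```

```text
the job is handed in; nothing more can be done
None
```

I handed the job in: the final pictures show the pile still stacked in the tray with the cup on top, the board flat on the counter clear of the tray, and the cream mug upright about 3 mm from the middle of the blade; no verdict was returned.

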